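# Clamp the specimen in the quick clamp

## Robot

A 6-joint arm with a two-finger parallel gripper is mounted at the origin on the work surface. World frame = base frame: x ahead of the robot, y to its left, z up, the work surface at z = 0. Lengths are in mm, angles in rad, forces in N, time in s.
With the tool pointing down it reaches from about 275 to 875 mm from the base axis. Payload 12.5 kg.
Tool frame: the origin (TCP) lies on the centre line of the jaws, within the pads' length; the fingertips stand r.finger_overhang ahead of it and the grasp point (between the pads) lies 5 mm behind it (r.finger_overhang is the distance from the TCP to the fingertips, in mm); x points along the fingers, z is the direction in which the jaws open and shut, and the axes are right-handed (so a half turn about x gives the same grasp; the last joint's range is limited). The gripper opens to 85 mm and grips with 20 to 120 N. Pads are 22 mm wide; open, the fingers measure 114 mm over their backs; the gripper's body (76 mm by 85 mm) begins 54 mm behind the grasp point. The pads swing forward as they close: fully open they stand 13 mm farther back than shut.
Start: joints at [-1.203, 0.351, 1.652, -0, 1.139, -0.085], TCP at [240.633, -494.551, 245.29] pointing down, gripper open.
Joint ranges: [-2.75, 2.75], [-0.79, 2.1], [0.01, 2.65], [-1.57, 4.71], [0.07, 3.14], [-2.87, 2.87]. Speed limits (rad/s): [2.22, 2.22, 2.79, 3.14, 3.14, 3.14].

## Interface

Orientations are given as a rotation vector (axis times angle).
In Python, from station import read_state, vision, r gives the robot as it stands.
- The arm moves only by the shell command python3 -m creep 'ROWS' [OPENING]. ROWS is JSON, a list that holds one entry, the list of rows, each a list of 6 numbers: the shift along the tool's x, y, z in units of 0.04 m (1.0 is 0.04 m), then the turn, a rotation vector about the tool's x, y, z in units of 8 degrees (1.0 is 8 degrees). In form: [[[tx, ty, tz, wx, wy, wz], ...]]. A call has 1 to 20 rows; each row shifts and turns the commanded pose from where the row before left it, along the tool's axes as they then stand; what a row does not reach is not made up. A row lasts 1/8 s, in which the tool goes at most 62.5 mm and 10.7 degrees, less where a joint would pass 70% of its speed; a pose out of reach is approached as far as the arm can. A call with a number of a shift or a turn outside -1 to 1 is refused whole. A call with a gripper value outside its range is refused whole. OPENING is the opening, from 0 (shut) to 1 (fully open), set as the call begins (- or left out, the last holds). The fingers move at their own pace and stop on an object; the grip force is fixed at half the most. Time passes only in rows, so rows that do not move let the fingers close. It gives the time, the measured TCP pose, the force and the opening at its end, in the units of the state.
- read_state(): the state, without advancing time (a new reading comes with each control period).
- vision.read_camera(name): name is "scene" or "side" or "wrist"; returns (picture, depth): 384x512x3 uint8, red, green, blue; 384x512 float32, mm along the optical axis (not along the pixel's ray), 0 where there is no reading.
- vision.get_calibration(name): a dict with "fx", "fy", "cx", "cy" (pixels), "R" (3x3) and "t" (3): a world point X has camera coordinates R X + t; the wrist camera has in their place "hand_eye" (4x4, takes a point from camera to tool coordinates, whose origin is the TCP and whose axes are the tool frame's). Camera axes: x right, y down, z forward; pixel columns grow to the right and rows downward; lengths in mm; the calibration is good to about 2 mm. A picture is of the moment at which its call begins: read the wrist's pose just before it. get_calibration takes no time and is no camera call.
- r.sign_off(): hands the job in, once; it reports no verdict.
The state is a dict: "time_s": time; "qpos": joint angles; "joint_velocities": joint speeds; "joint_efforts": joint torques, N m; "ee_pos": TCP position; "ee_rot": TCP orientation; "contact_force": force on the tool from outside, world axes, zero at the start; "torque": the same for the moment, N m; "width": finger opening in mm.
Only numpy, scipy, OpenCV 4.12 (cv2) and the standard library are available. Lean on these libraries where they do the work, as an engineer would, in place of code of your own. Each camera call takes 0.05 s, during which the arm holds its last target. There are 200 camera calls.

## Task

Close the quick clamp on the specimen: push the steel strap round with a finger until it rests against its stop pin, over the specimen, and only then push the cam lever down onto the strap as far as it goes. Just push: lift nothing, leave the specimen seated in its ring, leave the other things on the bench where they are, and finish clear with the clamp shut.

Things in the scene. Friction and masses are not known exactly. Their poses are not given: they have to be found in the camera images.
- fixture: Quick clamp fixture, fixed to the bench: dark steel plate 230 (x) x 100 (y) x 15 mm. Origin at the centre of the plate's underside; x runs along the plate from the post (at x = -65 mm) to the nest (at x = +50 mm), z up. The nest is an aluminium ring, 54 mm outside, 42 mm inside, 10 mm high on the plate. A stop pin, 12 mm thick, top 61 mm above the bench, stands at x = -5, y = -19.5 mm. Its place and yaw change from run to run.
- post (a point): Vertical axis about which the strap swings, at bench height (fixture x = -65 mm, y = 0; axes as the fixture's).
- strap (a joint): Angle of the strap about the post (rad), counter-clockwise from above. 0: the strap lies along the fixture's +x, against the stop pin, its pad over the specimen; positive: swung away towards the fixture's +y (at most 1.75). It starts swung away, about 0.9 to 1.5, and stays where it is left; light friction (about 0.7 N at its end). The strap's direction in the world is the fixture's yaw plus this angle.
- strap_end (a point): Middle of the strap's free end face, 142 mm from the post axis. The strap is a plain steel bar 26 mm wide, 10 mm thick, its underside 53.5 mm and its top 63.5 mm above the bench while the lever is up (5.5 mm lower when it is down); x points outward along the strap, z up.
- strap_pad: Round rubber pad, 22 mm across, on a spring under the strap, 115 mm from the post axis; origin at the centre of its underside, 40.5 mm above the bench while the lever is up. The cam presses it 2 mm past contact onto the specimen, with about 6 N.
- lever (a joint): Angle of the cam lever (rad). 0: upright; 1.4: fully down, lying above the strap (80 degrees from upright). It starts at 0 to 0.2 and stays where it is left; moving it takes about 4 N at its tip. It tips away from its upright towards the strap's free end, in the vertical plane of the strap, and turns with the strap.
- lever_hinge (a point): Lever's hinge, on the post axis, 80 mm above the bench. Its y is the hinge axis, its z points along the lever to the tip, its x is the lever's direction of travel.
- lever_tip (a point): Middle of the lever's tip, 82 mm from its hinge. The outer 44 mm are a black plastic grip, 18 mm wide and 12 mm thick; the bar below it is 13 mm wide and 9 mm thick. Axes as those of lever_hinge.
- specimen: The specimen: black resin disc, 40 mm across, 22 mm high, with a metal core, sitting loose in the nest ring on the plate, its top 37 mm above the bench. Origin at the centre of its underside.
- mount_b: Another black resin mount, disc 40 mm across, 22 mm high, lying loose on the bench. Bystander; origin at the centre of its underside.
- mount_c: A smaller black resin mount, disc 32 mm across, 20 mm high, loose on the bench. Bystander; origin at the centre of its underside.
- jar: Small amber glass jar with a black cap, 48 mm across, 75 mm high, loose. Bystander; origin at the centre of its underside.
- loupe: Black eyepiece loupe, 36 mm across, 42 mm high, standing loose. Bystander; origin at the centre of its underside.
- tweezers: Steel tweezers, 120 mm long, lying flat, 7 mm high, loose; x along them. Bystander; origin at the centre of its underside.
- mouse: Black computer mouse, 100 x 58 x 33 mm, loose; x along it. Bystander; origin at the centre of its underside.
Mind the look-alikes: they are no part of the job. What is shaped like the fixture but yellow is not meant.

How it is judged:
By the outcome, as a careful person would: the job done as asked, in the order asked, and still so for the second after the job is handed in, with the robot touching nothing.
It also fails if it takes over 48 s, if anything falls off the work surface, if the arm or the gripper's body presses on something with over 40 N, if the wrist force passes 120 N, or if a joint passes its speed limit or range.

## Working session

There is one attempt and no reset: what is moved stays moved. The work goes in short steps, Python scripts to look and compute and a shell command to move; the robot and the scene stay as the last step left them, time stands still between calls to the robot, and variables do not carry over. Pictures are saved under pics/ and viewed, about 8 in all and at most 12, crops included, and the job is handed in when it is done.

```bash
mkdir -p pics; ls; python3 - <<'E'
from station import read_state, vision, r
import cv2,numpy as np
s=read_state();print({k:np.round(v,3).tolist() for k,v in s.items()},r.finger_overhang)
ims=[]
for n in("scene","side"):
    p,d=vision.read_camera(n);c=vision.get_calibration(n)
    np.savez(f"pics/{n}0.npz",p=p,d=d)
    cv2.imwrite(f"pics/{n}0.png",cv2.resize(p[:,:,::-1],(800,600),interpolation=cv2.INTER_CUBIC))
    print(n,{k:np.round(v,3).tolist() for k,v in c.items()})
print(np.round(vision.get_calibration("wrist")["hand_eye"],3).tolist())
E
```

```text
pics
{'time_s': 0.0, 'qpos': [-1.203, 0.351, 1.652, -0.0, 1.139, -0.085], 'joint_velocities': [-0.001, 0.001, 0.001, 0.0, 0.001, 0.001], 'joint_efforts': [0.002, -50.61, -29.14, 0.0, 0.005, 0.0], 'ee_pos': [240.514, -494.274, 244.766], 'ee_rot': [0.87, 1.391, -0.869], 'contact_force': [-0.262, 0.504, 0.259], 'torque': [0.039, 0.044, -0.03], 'width': 85.589} 14.0
scene {'fx': 415.036, 'fy': 415.036, 'cx': 260.851, 'cy': 194.826, 'R': [[-0.634, 0.773, -0.008], [0.622, 0.504, -0.599], [-0.459, -0.384, -0.801]], 't': [320.114, -319.278, 1258.659]}
side {'fx': 490.864, 'fy': 490.864, 'cx': 257.315, 'cy': 198.913, 'R': [[-0.786, -0.617, -0.017], [-0.433, 0.57, -0.698], [0.44, -0.542, -0.716]], 't': [472.106, 317.602, 1064.464]}
[[-0.001, -0.286, 0.958, -128.371], [-0.001, -0.958, -0.286, 73.531], [1.0, -0.001, 0.001, 0.941], [0.0, 0.0, 0.0, 1.0]]
```

View pics/scene0.png

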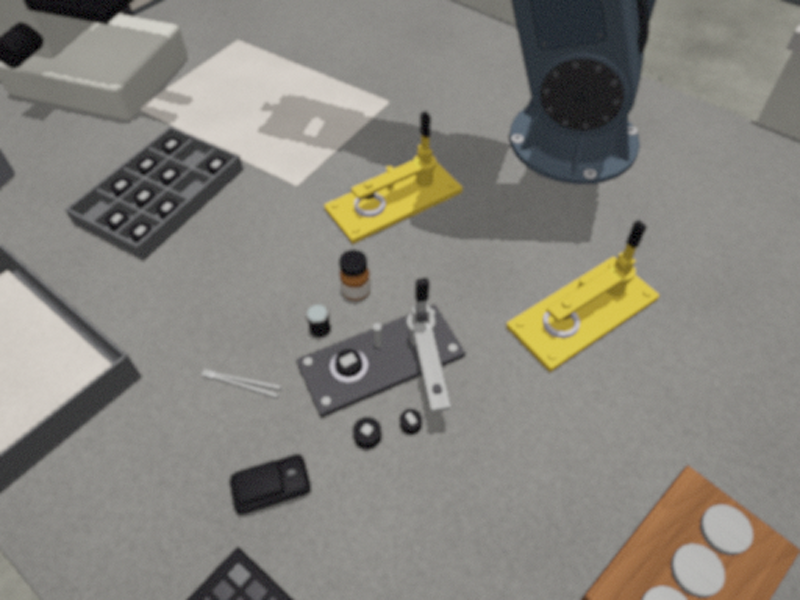

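View pics/side0.png

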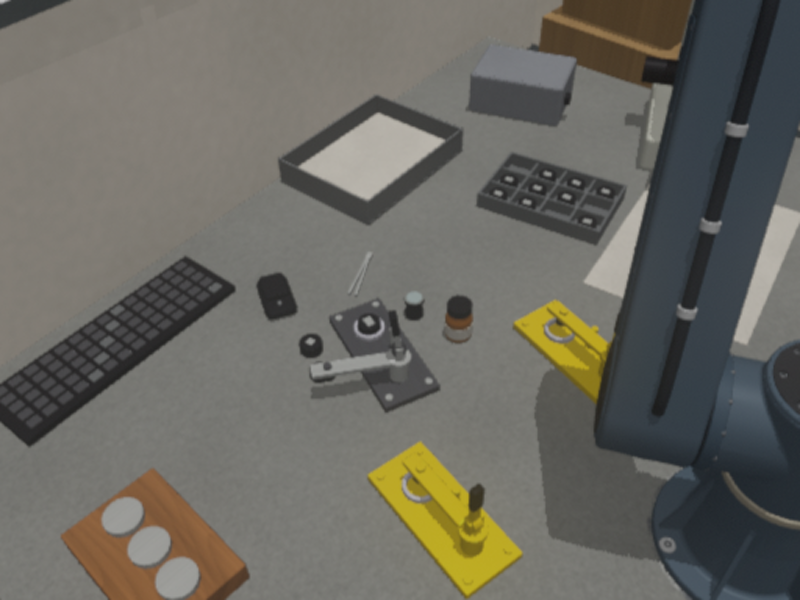

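The scene view shows the dark steel fixture at about (382,360), with its strap swung out to (440,405), lever tip at (422,284), post at (421,320) and nest at (349,364). Look-alikes are the yellow clamps at (393,200) and (583,312), and neither is wanted. mount_b is at (367,432), mount_c at (411,421), the loupe at (318,320) and the jar at (354,275). The side view agrees.

I'll check the choice in one close crop of both views.

```bash
cat > h.py <<'E'
from station import read_state, vision, r
import cv2,numpy as np
from scipy.spatial.transform import Rotation as Ro
def ray(n,u,v,z):
    "world point at height z seen at pixel (u,v) (512x384)"
    c=vision.get_calibration(n);R=np.array(c["R"]);t=np.array(c["t"])
    o=-R.T@t;d=R.T@np.array([(u-c["cx"])/c["fx"],(v-c["cy"])/c["fy"],1]);return o+d*(z-o[2])/d[2]
def proj(n,X):
    c=vision.get_calibration(n);p=np.array(c["R"])@X+np.array(c["t"]);return np.array([c["fx"]*p[0]/p[2]+c["cx"],c["fy"]*p[1]/p[2]+c["cy"]])
E
python3 - <<'E'
from h import *
a=np.load("pics/scene0.npz")["p"][170:300,180:310];b=np.load("pics/side0.npz")["p"][180:280,180:310]
cv2.imwrite("pics/crop.png",np.hstack([cv2.resize(a,(400,400),interpolation=cv2.INTER_CUBIC),cv2.resize(np.vstack([b,b[:30]*0]),(400,400),interpolation=cv2.INTER_CUBIC)])[:,:,::-1])
k=.64
for nm,u,v,z in [("L",298,360,15),("B",321,412,15),("R",464,353,15),("T",437,308,15),("ring",349,364,25),("strapend",439,406,60),("leverTip",422,281,160),("post",421,318,64),("jar",354,262,75),("loupe",318,313,42),("mb",367,427,22),("mc",411,416,20),("mouse",270,480,30)]:
    print(nm,ray("scene",u*k,v*k,z).round(0))
E
```

```text
L [697. -49.  15.]
B [737.  36.  15.]
R [535. 132.  15.]
T [495.  51.  15.]
ring [659.  18.  25.]
strapend [647. 170.  60.]
leverTip [560.  71. 160.]
post [553.  65.  64.]
jar [542. -73.  75.]
loupe [630. -69.  42.]
mb [716. 103.  22.]
mc [665. 138.  20.]
mouse [851.  59.  30.]
```

View pics/crop.png

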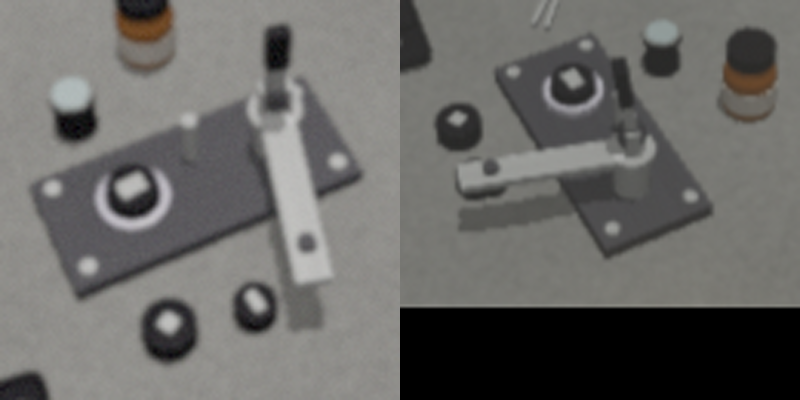

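The crop confirms the grey clamp. The post is at scene crop (275,105), the strap end at (313,278) and the pin at (188,122), and the mounts lie below the strap's sweep. Next I'll compute the fixture frame and the rows.

```bash
cat >> h.py <<'E'
C=np.array([616,42.5]);yaw=np.arctan2(-98,202)
def fw(x,y): c,s=np.cos(yaw),np.sin(yaw);return C+[c*x-s*y,s*x+c*y]
def wf(p): c,s=np.cos(yaw),np.sin(yaw);d=np.array(p)[:2]-C;return np.array([c*d[0]+s*d[1],-s*d[0]+c*d[1]])
def tool(): s=read_state();return np.array(s["ee_pos"]),Ro.from_rotvec(s["ee_rot"]).as_matrix()
E
python3 - <<'E'
from h import *
for nm,x,y,z in [("post",-65,0,63),("nest",50,0,25),("pin",-5,-19.5,61)]:
    w=fw(x,y);print(nm,w.round(1),"scene crop",((proj("scene",np.r_[w,z])-[180,170])*3.077).round(0),"side crop",((proj("side",np.r_[w,z])-[180,180])*3.077).round(0))
e=ray("scene",180+313/3.077,170+279/3.077,62)[:2]; e2=ray("side",180+460/3.077-130,180+175/3.077,58)[:2]
for q in(e,e2):
    d=q-fw(-65,0);print("strap end",q.round(1),np.hypot(*d).round(1),"ang",np.arctan2(d[1],d[0])-yaw)
p,R=tool();print(p.round(1));print(R.round(3))
f=np.array([np.cos(yaw),np.sin(yaw)])
for nm,ax in(("y",R[:2,1]),("z",R[:2,2])): print(nm,"yaw deg",np.degrees(np.arctan2(ax[1],ax[0])),"fixture",np.degrees(yaw))
E
```

```text
post [557.5  70.9] scene crop [278. 112.] side crop [224. 148.]
nest [661.   20.7] scene crop [134. 197.] side crop [169.  87.]
pin [603.   27.1] scene crop [191. 122.] side crop [214.  93.]
strap end [648.  172.8] 136.3 ang 1.2966154610768825
strap end [647.3 170.5] 134.1 ang 1.288864057094712
[ 240.5 -494.3  244.8]
[[-0.     0.899  0.438]
 [ 0.001  0.438 -0.899]
 [-1.     0.    -0.001]]
y yaw deg 25.944660314590468 fixture -25.880273670068846
z yaw deg -64.05533607877872 fixture -25.880273670068846
```

```bash
python3 -m creep '[[[0,0,0,-0.95,0,0],[0,0,0,-0.95,0,0],[0,0,0,-0.95,0,0],[0,0,0,-0.95,0,0],[0,0,0,-0.97,0,0],[0,1,0,0,0,0],[0,1,0,0,0,0],[0,1,0,0,0,0],[0,1,0,0,0,0],[0,1,0,0,0,0]]]' 0 && python3 -m creep '[[[0,1,0,0,0,0],[0,1,0,0,0,0],[0,1,0,0,0,0],[0,1,0,0,0,0],[0,1,0,0,0,0],[0,1,0,0,0,0],[0,1,0,0,0,0],[0,1,0,0,0,0],[0,1,0,0,0,0],[0,1,0.3,0,0,0],[0,1,0.3,0,0,0],[0,0.5,0,0,0,0],[0,0,0,0,0,0],[0,0,0,0,0,0]]]' 0
python3 - <<'E'
from h import *
p,R=tool();pic,d=vision.read_camera("wrist");np.savez("pics/w1.npz",p=pic,d=d,pos=p,R=R)
print(p.round(1),wf(p).round(1),R.round(3).tolist());cv2.imwrite("pics/w1.png",cv2.resize(pic[:,:,::-1],(800,600)))
E
```

```text
time_s: 1.35
ee_pos: [328.3, -313.4, 245.1]
ee_rot: [0.355, 1.542, -0.354]
contact_force: [-0.1, 1.2, -0.4]
width: 0.2
time_s: 3.1
ee_pos: [549.8, 87.9, 245.2]
ee_rot: [0.354, 1.542, -0.355]
contact_force: [-0.7, -0.5, 0.1]
width: 0.2
[549.8  87.9 245.2] [-79.4  12. ] [[-0.001, 0.437, 0.899], [-0.0, 0.899, -0.437], [-1.0, -0.001, -0.0]]
```

View pics/w1.png

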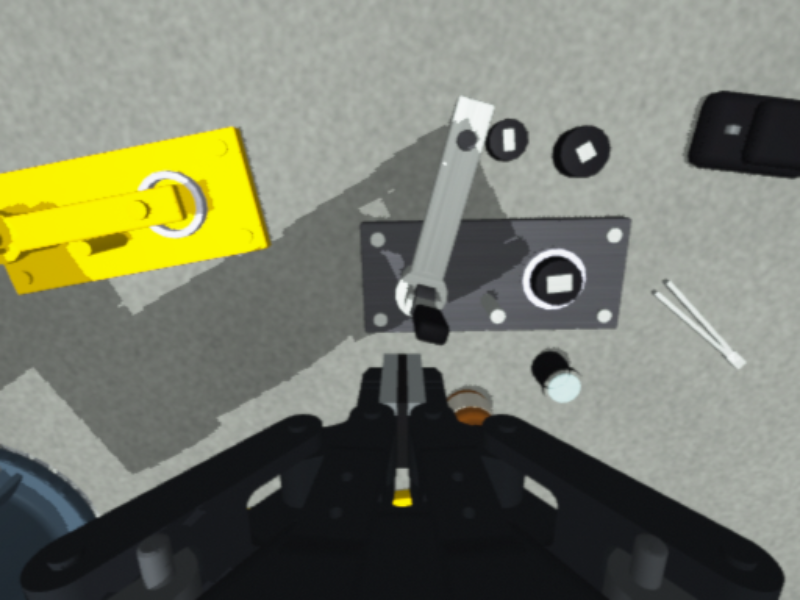

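The wrist view shows the plate corners at (361,222), (629,217), (616,328) and (366,332). The strap end is at (476,100), the nest at (554,278), the pin top at (498,316) and the lever tip at (431,330). I'll refine the fixture pose from these.

```bash
python3 - <<'E'
from h import *
f=np.load("pics/w1.npz");c=vision.get_calibration("wrist");H=np.array(c["hand_eye"])
def w(u,v,z):
    u*=.64;v*=.64;d=f["R"]@H[:3,:3]@np.array([(u-c["cx"])/c["fx"],(v-c["cy"])/c["fy"],1]);o=f["R"]@H[:3,3]+f["pos"];return (o+d*(z-o[2])/d[2])[:2]
P={k:w(*q) for k,q in dict(TL=(361,222,15),TR=(629,217,15),BR=(616,328,15),BL=(366,332,15),ring=(554,279,25),pin=(498,316,61),send=(476,101,63.5),jar=(470,412,75),loupe=(562,387,42),tip=(431,330,160)).items()}
for k,q in P.items(): print(k,q.round(1),"old-fixture",wf(q).round(1))
cen=sum(P[k] for k in("TL","TR","BR","BL"))/4;v=P["TR"]-P["TL"]+P["BR"]-P["BL"];print("cen",cen,"yaw",np.arctan2(v[1],v[0]),"old",yaw)
E
```

```text
TL [534.  130.8] old-fixture [-112.3   43.7]
TR [738.3  35.9] old-fixture [112.9  47.5]
BR [698.  -55.1] old-fixture [116.4 -52.1]
BL [492.2  40.8] old-fixture [-110.7  -55.5]
ring [660.9  16.7] old-fixture [51.6 -3.6]
pin [603.   21.8] old-fixture [ -2.7 -24.3]
send [647.5 171.5] old-fixture [-27.9 129.9]
jar [550.9 -38.3] old-fixture [ -23.3 -101.1]
loupe [629.8 -71.9] old-fixture [ 62.3 -96.9]
tip [560.9  71.9] old-fixture [-62.4   2.4]
cen [615.62808104  38.1038218 ] yaw -0.4356280284641785 old -0.451695986859898
```

```bash
python3 -m creep '[[[0,0.97,0.04,0,0,0],[0,0.97,0.04,0,0,0],[0,0.96,0.04,0,0,0],[0,0,0,0,0,0],[0.9,0,0,0,0,0],[0.9,0,0,0,0,0],[0.9,0,0,0,0,0],[0.9,0,0,0,0,0],[0.7,0,0,0,0,0],[0.3,0,0,0,0,0],[0,0,0,0,0,0],[0,0,0,0,0,0]]]' 0
python3 - <<'E'
from h import *
p,R=tool();print(p.round(1),wf(p)-wf([557,66.2]))
E
```

```text
time_s: 4.65
ee_pos: [606.1, 190.8, 62.7]
ee_rot: [0.355, 1.54, -0.354]
contact_force: [0.2, 0.6, 0.5]
width: 0.0
[606.1 190.8  62.7] [-10.20733552 133.56393179]
```

```bash
python3 -m creep '[[[0,-0.12,0.34,0,0,0],[0,-0.06,0.48,0,0,0],[0,-0.11,0.48,0,0,0],[0,-0.19,0.44,0,0,0],[0,-0.25,0.41,0,0,0],[0,-0.33,0.38,0,0,0],[0,-0.39,0.32,0,0,0],[0,-0.29,0.19,0,0,0],[0,-0.31,0.14,0,0,0],[0,0,0,0,0,0],[0,0,0,0,0,0]]]' 0
python3 - <<'E'
from h import *
p,R=tool();print(p.round(1),wf(p)-wf([557,66.2]))
pic,d=vision.read_camera("wrist");np.savez("pics/w2.npz",p=pic,d=d,pos=p,R=R)
cv2.imwrite("pics/w2.png",cv2.resize(pic[:,:,::-1],(800,600)))
E
```

```text
time_s: 6.02
ee_pos: [684.0, 62.0, 61.4]
ee_rot: [0.354, 1.541, -0.354]
contact_force: [-0.4, 0.2, 0.4]
width: 0.1
[684.   62.   61.4] [116.14373039  51.63277061]
```

View pics/w2.png

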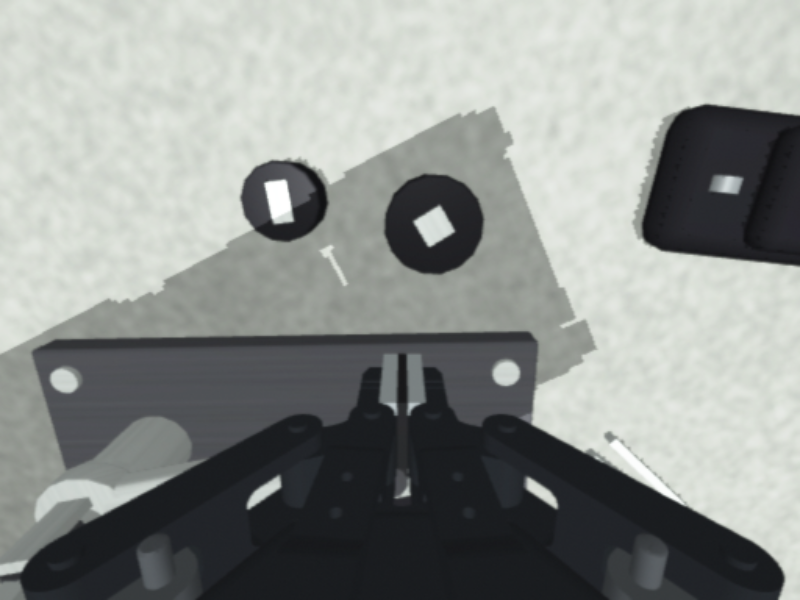

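The mounts at (284,200) and (434,223) are undisturbed. The strap is swept in under the gripper, near (60,500). I'll finish the swing gently.

```bash
python3 -m creep '[[[0,-0.15,0.06,0,0,0],[0,-0.15,0.06,0,0,0],[0,-0.12,0.04,0,0,0],[0,-0.1,0.03,0,0,0],[0,-0.08,0.02,0,0,0],[0,-0.05,0,0,0,0],[0,0,0,0,0,0]]]' 0
for i in 1 2; do python3 -m creep '[[[0,-0.03,0,0,0,0],[0,-0.03,0,0,0,0],[0,0,0,0,0,0]]]' 0; done
```

```text
time_s: 6.95
ee_pos: [680.3, 34.5, 61.4]
ee_rot: [0.354, 1.541, -0.354]
contact_force: [-0.1, 0.2, 0.3]
width: -0.4
time_s: 7.32
ee_pos: [679.9, 33.7, 61.5]
ee_rot: [0.356, 1.54, -0.353]
contact_force: [5.0, 8.1, -2.0]
width: 0.1
time_s: 7.7
ee_pos: [679.6, 33.1, 61.7]
ee_rot: [0.358, 1.538, -0.351]
contact_force: [8.7, 17.5, -2.8]
width: -0.2
```

The stop is reached: about 17 N along the fixture's +y, with the TCP 23.7 mm off the axis against 24 expected. I'll back off, rise and go round behind the lever.

```bash
python3 -m creep '[[[0,0.25,0,0,0,0],[0,0.4,0,0,0,0],[-0.8,0,0,0,0,0],[-1,0,0,0,0,0],[-1,0,0,0,0,0],[-1,0,0,0,0,0],[-0.7,0,0,0,0,0],[0,0,-0.9,0,0,0],[0,0,-0.9,0,0,0],[0,-0.3,-0.9,0,0,0],[0,-0.5,-0.9,0,0,0],[0,-0.44,-0.9,0,0,0],[0,0,-0.2,0,0,0],[0,0,0,0,0,0],[0,0,0,0,0,0]]]' 0
python3 - <<'E'
from h import *
p,R=tool();print(p.round(1),wf(p)-wf([557,66.2]))
a,_=vision.read_camera("scene");b,_=vision.read_camera("side")
a=a[165:295,180:310];b=b[180:280,180:310]
cv2.imwrite("pics/crop2.png",np.hstack([cv2.resize(a,(400,400),interpolation=cv2.INTER_CUBIC),cv2.resize(np.vstack([b,b[:30]*0]),(400,400),interpolation=cv2.INTER_CUBIC)])[:,:,::-1])
E
```

```text
time_s: 9.57
ee_pos: [499.8, 91.2, 241.3]
ee_rot: [0.354, 1.541, -0.354]
contact_force: [0.7, 0.1, -0.6]
width: 0.0
[499.8  91.2 241.3] [-62.41896579  -2.48232815]
```

View pics/crop2.png

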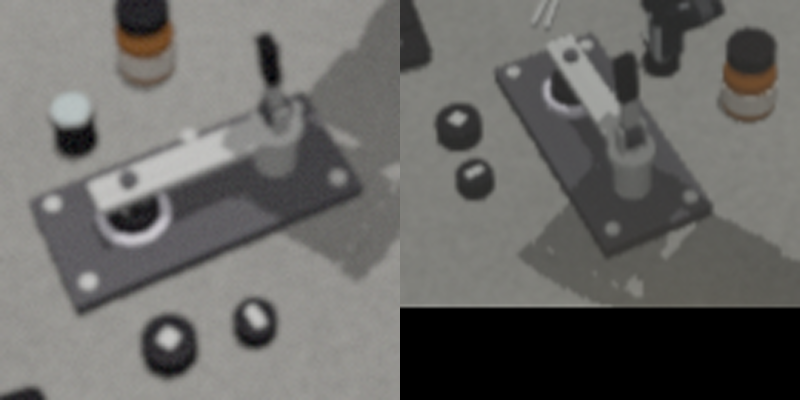

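The strap lies against the pin (scene crop (188,130)) with its pad over the specimen. The lever tip is at (265,40), slightly tipped, and the bystanders haven't moved. I'll come down behind the lever and tip it over in an arc.

```bash
python3 -m creep '[[[0.8,0.06,0,0,0,0],[0.8,0,0,0,0,0],[0.5,0,0.4,0,0,0],[0,0,0.5,0,0,0],[0,0,0.2,0,0,0],[0,0,0,0,0,0]]]' 0
python3 -m creep '[[[0,0,0.15,0,0,0],[0.03,0,0.23,0,0,0],[0.04,0,0.23,0,0,0],[0.1,0,0.21,0,0,0],[0.11,0,0.21,0,0,0],[0.15,0,0.18,0,0,0],[0.17,0,0.16,0,0,0],[0.13,0,0.08,0,0,0],[0.13,0,0.08,0,0,0],[0,0,0,0,0,0]]]' 0
python3 - <<'E'
from h import *
p,R=tool();print(p.round(1),wf(p)-wf([557,66.2]))
E
```

```text
time_s: 10.42
ee_pos: [539.6, 74.0, 157.2]
ee_rot: [0.355, 1.541, -0.355]
contact_force: [-0.1, 0.0, 0.2]
width: -0.1
time_s: 11.68
ee_pos: [594.1, 47.3, 122.2]
ee_rot: [0.354, 1.543, -0.355]
contact_force: [0.2, 0.7, -0.1]
width: -0.2
[594.1  47.3 122.2] [41.66895997 -0.82698959]
```

```bash
python3 -m creep '[[[0.1,0,0.05,0,0,0],[0.1,0,0.04,0,0,0],[0.1,0,0.02,0,0,0],[0,0,0,0,0,0]]]' 0
python3 - <<'E'
from h import *
p,R=tool();print(p.round(1),wf(p)-wf([557,66.2]))
b,_=vision.read_camera("side");a,_=vision.read_camera("scene")
a=a[150:280,180:310];b=b[150:280,180:310]
cv2.imwrite("pics/crop3.png",np.hstack([cv2.resize(x,(400,400),interpolation=cv2.INTER_CUBIC) for x in(a,b)])[:,:,::-1])
E
```

```text
time_s: 12.18
ee_pos: [598.4, 45.4, 110.5]
ee_rot: [0.355, 1.542, -0.355]
contact_force: [0.1, 0.4, -0.8]
width: -0.2
[598.4  45.4 110.5] [46.35035218 -0.68492169]
```

View pics/crop3.png

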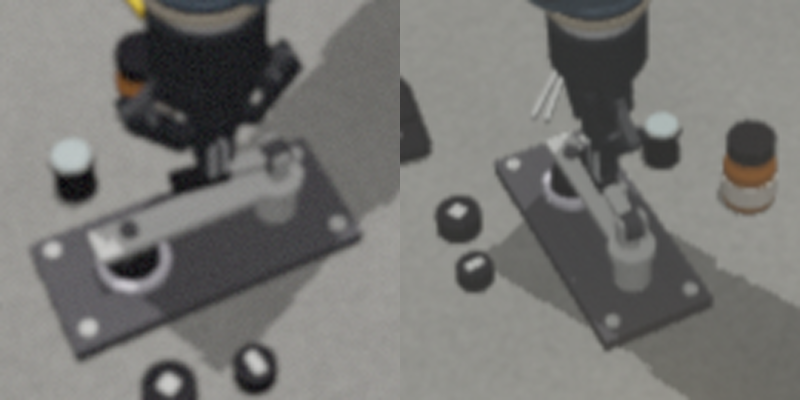

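The lever is going down under the finger, with its grip at scene crop (190,180) just above the strap. I'll press gently until the force rises.

```bash
for i in 1 2 3; do python3 -m creep '[[[0.03,0,0,0,0,0],[0.03,0,0,0,0,0],[0,0,0,0,0,0]]]' 0; done
```

```text
time_s: 12.65
ee_pos: [598.6, 45.4, 109.1]
ee_rot: [0.354, 1.541, -0.354]
contact_force: [-1.2, -1.1, 6.6]
width: 0.2
time_s: 13.02
ee_pos: [599.1, 45.3, 108.3]
ee_rot: [0.354, 1.539, -0.354]
contact_force: [-6.9, -1.0, 22.5]
width: 0.2
time_s: 13.4
ee_pos: [599.5, 45.3, 107.6]
ee_rot: [0.354, 1.538, -0.354]
contact_force: [-12.7, -2.6, 38.0]
width: -0.1
```

This is a hard stop: the force rises to 38 N with only 0.7 mm of motion per step. I'll lift straight off, clear, and check.

```bash
python3 -m creep '[[[-0.3,0,0,0,0,0],[-0.8,0,0,0,0,0],[-1,0,0,0,0,0],[-1,0,0,0,0,0],[-0.8,0,0,0,0,0],[0,0,-0.9,0,0,0],[0,0,-1,0,0,0],[0,0,-1,0,0,0],[0,0,-0.6,0,0,0],[0,0,0,0,0,0],[0,0,0,0,0,0]]]' 0
python3 - <<'E'
from h import *
b,db=vision.read_camera("side");a,da=vision.read_camera("scene")
p,R=tool();w,dw=vision.read_camera("wrist");np.savez("pics/end.npz",a=a,b=b,w=w,dw=dw,da=da,db=db,pos=p,R=R)
a=a[165:295,180:310];b=b[150:280,180:310]
cv2.imwrite("pics/crop4.png",np.hstack([cv2.resize(x,(400,400),interpolation=cv2.INTER_CUBIC) for x in(a,b)])[:,:,::-1])
E
```

```text
time_s: 14.78
ee_pos: [473.1, 106.4, 259.7]
ee_rot: [0.354, 1.541, -0.354]
contact_force: [0.3, 0.4, 1.1]
width: -0.1
```

View pics/crop4.png

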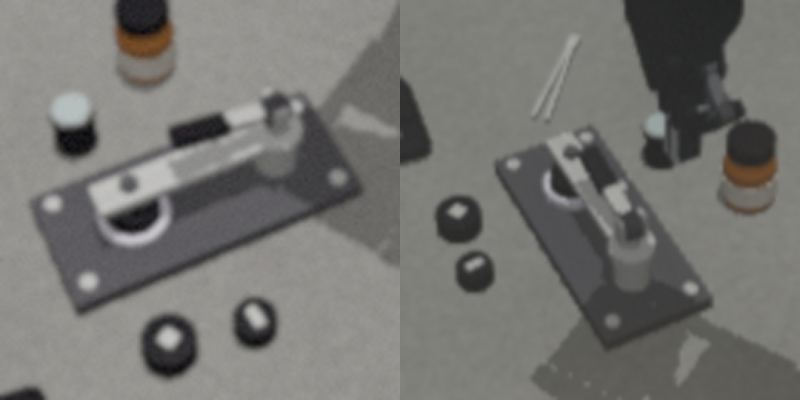

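The lever lies along the strap (grip at scene crop (200,130)), the pad is over the specimen, and the bystanders are in place. I'll confirm the lever angle and strap height from depth.

```bash
python3 - <<'E'
from h import *
f=np.load("pics/end.npz");P=wf([557,66.2])
for n,D in(("scene",f["da"]),("side",f["db"])):
    c=vision.get_calibration(n);v,u=np.mgrid[:384,:512]
    X=np.stack([(u-c["cx"])/c["fx"]*D,(v-c["cy"])/c["fy"]*D,D],-1)-np.array(c["t"]);X=(X@np.array(c["R"])).reshape(-1,3)[D.ravel()>0]
    q=np.array([wf(x) for x in X])-P
    for lo,hi in((35,45),(45,55),(55,65),(65,75),(75,82),(90,105),(120,140)):
        m=(q[:,0]>lo)&(q[:,0]<hi)&(abs(q[:,1])<8)&(X[:,2]<130)&(X[:,2]>45);z=X[m,2]
        print(n,lo,hi,len(z),np.percentile(z,[10,50,90]).round(1) if len(z) else "")
E
```

```text
scene 35 45 57 [58.  88.2 94.3]
scene 45 55 59 [57.3 86.6 96.1]
scene 55 65 59 [57.9 91.8 97.8]
scene 65 75 62 [57.5 90.2 98.9]
scene 75 82 40 [ 58.4  92.5 100.5]
scene 90 105 42 [57.2 58.8 60.4]
scene 120 140 64 [57.3 58.9 61.1]
side 35 45 40 [56.5 91.  94.2]
side 45 55 34 [57.1 92.4 96.9]
side 55 65 33 [58.3 94.8 98.4]
side 65 75 31 [57.1 97.  99.9]
side 75 82 11 [55.5 57.5 98.4]
side 90 105 14 [56.5 58.3 60.5]
side 120 140 25 [55.7 58.2 61.4]
```

The strap top reads about 58.5 mm (58 expected when clamped). The lever rises about 6 mm over 37 mm with its tip top near 100 mm, which matches 80° from upright. I'm handing in.

```bash
python3 -c "
from station import r,read_state
s=read_state();print(s['time_s'],s['contact_force']);print(r.sign_off())"
```

```text
14.925 [-0.20192089  0.32661244 -0.69171577]
the job is handed in; nothing more can be done
None
```

The clamp is shut on the specimen, and I handed the job in at 14.9 s of the 48 s allowed. With the gripper shut, I pushed the strap round until it met the stop pin, where the force rose to about 20 N. Then I tipped the lever down from behind until it met a hard stop, at 38 N upward (about 40 N in all) on the fingertips, and lifted clear.

- **Strap:** its top reads about 58.5 mm, against 58 mm expected when clamped. The pictures show it over the specimen and against the pin.
- **Lever:** it slopes about 10° above horizontal with its tip top at about 100 mm, as expected for fully down.
- **Surroundings:** in the last pictures the specimen is still in its ring, and the mounts, jar, loupe and tweezers look unmoved. The mouse is mostly outside those last crops, but no move went near it.
- **Robot:** it is clear of everything, with no contact force beyond noise.

My first estimate of the fixture position was about 4 mm off in y. I corrected it from the wrist view before the push, and no check failed.

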